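# Unlatch and slide open a gauge box, then right the fallen plug gauge

### The arm

A 6-joint arm with a two-finger parallel gripper is mounted at the origin on a cart in front of the work surface, level with it; the furniture and walls round the work are solid. World frame = base frame: x ahead of the robot, y to its left, z up, the work surface at z = 0. Lengths are in m, angles in rad, forces in N, time in s.
With the tool pointing down it reaches from about 0.35 to 0.85 m from the base axis. Payload 8.1 kg.
Tool frame: the origin (TCP) lies at the very end of the fingers, on their centre line; the grasp point (between the pads) lies robot.tcp_to_grasp behind it (robot.tcp_to_grasp is the distance from the TCP to the grasp point, in m); z points along the fingers, y is the line along which they close (so a half turn about z gives the same grasp; the last joint's range is limited). The gripper opens to 93 mm and grips with 3 to 60 N. Pads are 15 mm wide; open, the fingers measure 128 mm over their backs; the gripper's body (75 mm by 188 mm) begins 65 mm behind the grasp point.
Start: joints at [-1.273, 0.13, 1.488, -0, 1.523, -0.085], TCP at [0.224, -0.557, 0.219] pointing down, gripper open.
Joint ranges: [-2.96, 2.96], [-0.89, 2.26], [0.02, 2.5], [-1.34, 4.48], [0, 2.73], [-2.66, 2.66]. Speed limits (rad/s): [2.39, 2.39, 2.79, 3.14, 3.14, 3.14].

### API

Orientations are given as a rotation vector (axis times angle).
In Python, from plant import robot gives the robot as it stands. The module is installed in compiled form; this text tells all that it offers.
- The arm moves only by the shell command python3 -m pendant 'ROWS' [FORCE]. ROWS is JSON, a list that holds one entry, the list of rows, each a list of 5 numbers: the opening, from 0 (shut) to 1 (fully open), then the shift along the tool's x, y, z in cm, then the turn about the tool's z in degrees. In form: [[[fingers, x, y, z, roll], ...]]. A call has 1 to 8 rows; each row shifts and turns the commanded pose from where the row before left it, along the tool's axes as they then stand; what a row does not reach is not made up. A row lasts 1/10 s, in which the tool goes at most 50 mm and 8.59 degrees, less where a joint would pass 70% of its speed; a pose out of reach is approached as far as the arm can. A call is refused whole if a number of a shift passes 5 or a number of a turn 8.59, either way. A call with a gripper value outside its range is refused whole. The fingers move at their own pace and stop on an object; FORCE is the grip in N (left out, the last holds). Time passes only in rows, so rows that do not move let the fingers close. It gives the time, the measured TCP pose, the force, the opening and the grip force at its end, in the units of the state.
- robot.read_state(): the state, without advancing time (a new reading comes with each control period).
- robot.read_camera(name): name is "scene" or "top"; returns a dict with "img" (420x560x3 uint8, blue, green, red), "K" (3x3 intrinsics, pixels), "pose" (4x4, takes a point from camera to world coordinates). Camera axes: x right, y up, looking along -z (the intrinsics and any distortion apply to the point x, -y, -z); pixel columns grow to the right and rows downward; lengths in m; the calibration is good to about 2 mm. A picture is of the moment at which its call begins. There is no depth.
- robot.close_job(): hands the job in; it is judged then, once.
The state is a dict: "t": time; "q": joint angles; "dq": joint speeds; "joint_torque": joint torques, N m; "tool_pos": TCP position; "orientation": TCP orientation; "force": force on the tool from outside, world axes, zero at the start; "wrist_torque": the same for the moment, N m; "opening": finger opening in m; "gripper_force": force on a finger pad.
Only numpy, scipy, OpenCV 4.12 (cv2) and the standard library are available. Lean on these libraries where they do the work, as an engineer would, in place of code of your own. Each camera call takes 0.05 s, during which the arm holds its last target. There are 200 camera calls.

### The job

Open the closed end of the gauge box: pull up the spring plunger's black knob, slide the cover fully along and let the plunger drop home in the other notch so that the cover is latched open. Then ease the plug gauge that has fallen back against the low rib inside upright, so that it stands free on the compartment floor; do not let it fall flat, and leave the other things where they are.

Things in the scene. Friction and masses are not known exactly. Their poses are not given: they have to be found in the camera images.
- gauge_box: Grey two-compartment metal box fixed on a 42 mm high plywood riser, 218 x 90 x 85 mm. Origin: on its underside, mid-width, 118 mm from the -x end; x along its length, the way the cover opens; z up; +y is the side with the steel index bar (y 45 to 61 mm, top at z 72 mm). Long walls 7 mm thick, up to z 85 mm; end walls 4 mm, up to z 71 mm. Floors at z 8 mm. The +x compartment holds two rings.
- pocket_floor (a point): Middle of the floor of the compartment that starts covered, at box x -60, y 0, z 8 mm; its axes are the box's. Inside it spans box x -114 to -8 mm, y -38 to 38 mm. A low rib crosses it at box x -66 to -62 mm and stands 30 mm above the floor (top at box z 38 mm).
- cover (a joint): Travel of the sliding cover along the box's +x, in m: 0 closed, 0.104 fully open, at its stop. An aluminium plate 108 x 80 x 5 mm, underside at box z 72.5 mm, over box x -116 to -8 mm when closed. It slides with about 1.5 N of friction, but is locked (1 mm play either way) while the plunger's pin sits in a notch.
- plunger (a joint): Lift of the spring plunger, in m: 0 pin home in a notch, 0.014 fully pulled up. The 8 mm round-nosed pin is clear of the notch above 0.010. The spring pulls it down with 3.5 N at 0 to 8.4 N at 0.014; let go between the notches, the pin rides on the bar (reading about 0.010) and drops into a notch when over it.
- knob_mid (a point): Middle of the plunger's round black knob (24 mm diameter, 21 mm high, axis vertical); moves with plunger and cover. At box z 120 mm when home. Below the knob is a barrel 18 mm in diameter; the top of the cover's arm (30 mm along x) lies 27 mm below this point. Its axes are the box's.
- flange_mid (a point): Middle of the upright flange at the cover's -x end (66 mm wide along y, 5 mm thick, rising 21 mm above the plate, top at box z 98 mm); an unlatched cover can be pushed here in +x. Its axes are the box's.
- open_notch (a point): Centre, at bar-top height, of the notch for the open position (box x 42, y 53, z 72 mm), 10 mm wide, right through the bar. The closed position's notch is the same, 104 mm nearer -x.
- plug_gauge: Grey steel cylinder, 24 mm diameter, 60 mm long, 0.1 to 0.2 kg. Origin: centre of its foot; z along its axis to the top. Starts under the cover, foot edge on the floor at box x -40 mm, leaning 36 degrees towards -x on the rib, top at box x -75, z 57 mm. Pushed near the top towards +x it pivots on the foot edge and within 20 degrees of upright settles by itself; pushed farther it tips over.
- ring_gauge: Plain ring, 44 mm diameter, 12 mm high, lying in the box's second compartment; leave alone.
- small_bearing: Ball bearing, 44 mm diameter, 12 mm high, lying in the box's second compartment; leave alone.
- tape_roll: Roll of tape lying on the table, 62 mm diameter, 18 mm high; leave alone.
- v_block: Steel V-block, 40 x 40 x 30 mm, on the table; leave alone.
- drill_chuck: Steel drill chuck standing on the table, 36 mm diameter, 54 mm high; leave alone.
- large_bearing: Ball bearing lying on the table, 52 mm diameter, 12 mm high; leave alone.
- oil_can: Small oil can with a pointed spout standing on the table between the wooden cases, 52 mm diameter, 105 mm high; leave alone.

How it is judged:
By the outcome, as a careful person would: the job done as asked, in the order asked, and still so for the second after the job is handed in, with the robot touching nothing.
It also fails if it takes over 51 s, if anything falls off the work surface, if the arm or the gripper's body presses on something with over 40 N, if the wrist force passes 120 N, or if a joint passes its speed limit or range.

## Working session

There is one attempt and no reset: what is moved stays moved. The work goes in short steps, Python scripts to look and compute and a shell command to move; the robot and the scene stay as the last step left them, time stands still between calls to the robot, and variables do not carry over. Pictures are saved under pics/ and viewed, at most 10 in all, crops included, and the job is handed in when it is done.

```bash
mkdir -p pics
python3 - <<'E'
from plant import robot
import cv2,numpy as np
for n in("scene","top"):
    c=robot.read_camera(n); cv2.imwrite(f"pics/{n}0.png",c["img"]); print(n,c["K"].tolist(),np.round(c["pose"],4).tolist(),[k for k in c])
s=robot.read_state(); print(s["t"],s["tool_pos"],s["orientation"],s["opening"],robot.tcp_to_grasp)
E
```

```text
scene [[390.8866385811539, 0.0, 278.38350490612044], [0.0, 390.8866385811539, 210.34135066404752], [0.0, 0.0, 1.0]] [[-0.8491, 0.3567, -0.3897, 0.2248], [-0.528, -0.5511, 0.6461, 0.6485], [0.0157, 0.7543, 0.6563, 0.6683], [0.0, 0.0, 0.0, 1.0]] ['img', 'K', 'pose']
top [[482.66289423113807, 0.0, 275.7071056649868], [0.0, 482.66289423113807, 208.25102576372413], [0.0, 0.0, 1.0]] [[-0.0096, 0.9942, -0.107, 0.4445], [-0.9996, -0.0123, -0.0245, 0.0748], [-0.0257, 0.1067, 0.994, 1.0337], [0.0, 0.0, 0.0, 1.0]] ['img', 'K', 'pose']
0.1 [ 0.2239791  -0.55605666  0.217693  ] [-3.08254796e+00 -5.97326706e-01  2.86592681e-04] 0.09346659996438628 0.0188
```

View pics/scene0.png

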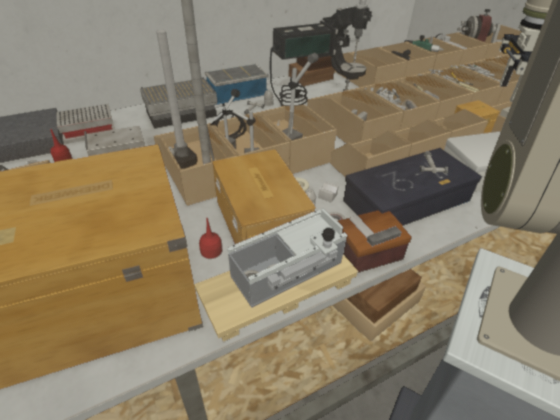

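View pics/top0.png

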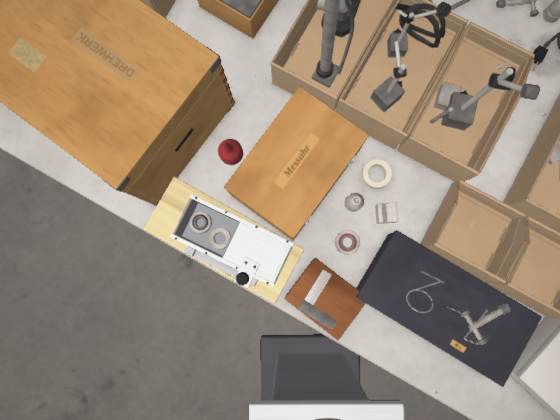

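The scene view shows the box at about (290,255), with its knob at (328,235). In the top view the box lies between (175,200) and (300,280), with the knob at (242,279). The rings are at (200,222) and (220,238), so box +x points up and left in that view. I'll zoom in.

Run:
```python
import cv2
a=cv2.imread("pics/top0.png")[170:310,140:310]; b=cv2.imread("pics/scene0.png")[200:310,215:365]
cv2.imwrite("pics/c1.png",cv2.resize(a,None,fx=4,fy=4,interpolation=cv2.INTER_CUBIC))
```

```text
(no output)
```

View pics/c1.png

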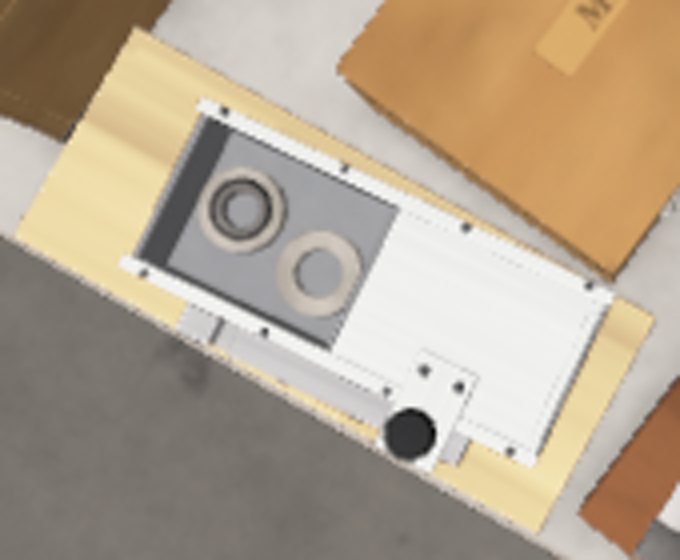

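The crop shows the wall screws clearly, at crop (224,111) to (589,286) on the far wall and (144,272) to (510,452) on the near one. The knob is at crop (410,434).

```bash
cat > h.py <<'E'
from plant import robot
import numpy as np
from scipy.spatial.transform import Rotation as R
def ray(c,uv,z):
    K,P=c["K"],c["pose"]; d=np.linalg.inv(K)@[uv[0],uv[1],1]; d=P[:3,:3]@[d[0],-d[1],-d[2]]
    return P[:3,3]+d*(z-P[2,3])/d[2]
def proj(c,p):
    q=c["pose"][:3,:3].T@(np.array(p)-c["pose"][:3,3]); q=c["K"]@[q[0],-q[1],-q[2]]; return q[:2]/q[2]
E
python3 - <<'E'
from h import *
c=robot.read_camera("top"); f=lambda u:(np.array([140,170])+(np.array(u)+.5)/4-.5)
A=np.array([ray(c,f(u),.127) for u in[(224,111),(344,168),(466,227),(589,286)]])
B=np.array([ray(c,f(u),.127) for u in[(144,272),(264,332),(387,391),(510,452)]])
m=(A.mean(0)+B.mean(0))/2; x=A[0]-A[3]+B[0]-B[3]; x/=np.linalg.norm(x); y=np.array([-x[1],x[0],0])
print(m,x,"yaw",np.degrees(np.arctan2(x[1],x[0])),"sep",np.linalg.norm(B.mean(0)-A.mean(0)),(B.mean(0)-A.mean(0))@y,np.linalg.norm(A[0]-A[3]))
o=m+.009*x; o[2]=.042
k=ray(c,f((410,434)),.172); print("o",o,"knobtop",k,"in box",(k-o)@x,(k-o)@y)
for p in[(100,0,85)]: pass
s=robot.read_state(); M=R.from_rotvec(s["orientation"]).as_matrix(); print(M.round(3)); print("expected knob",o-.062*x+.053*y)
cs=robot.read_camera("scene")
for n,cc in(("top",c),("scene",cs)):
    for p in[(-62,53,120),(100,-41,85),(-118,41,85)]:
        print(n,p,proj(cc,o+x*p[0]/1e3+y*p[1]/1e3+np.array([0,0,p[2]/1e3])))
E
```

```text
[0.48418803 0.18191179 0.127     ] [0.4432073  0.89641915 0.        ] yaw 63.69130055054498 sep 0.08520431337739322 0.08520370113673685 0.19233083368735493
o [0.4881769  0.18997956 0.042     ] knobtop [0.41351266 0.15677676 0.172     ] in box -0.06285536344958209 0.052214731256855794
[[ 0.928  0.373 -0.   ]
 [ 0.373 -0.928  0.001]
 [ 0.    -0.001 -1.   ]]
expected knob [0.41318783 0.15789156 0.042     ]
top (-62, 53, 120) [242.03373772 278.10588838]
top (100, -41, 85) [189.33177359 195.1490606 ]
top (-118, 41, 85) [273.65050261 284.78404112]
scene (-62, 53, 120) [327.68734933 234.28928803]
scene (100, -41, 85) [227.33299727 248.44430446]
scene (-118, 41, 85) [344.8001807  233.05527249]
```

```bash
python3 -m pendant '[[[1,0,0,-1.2,-8.36],[1,0,0,-1.2,-8.36],[1,0,0,-1.2,-8.36],[1,0,0,-1.2,-8.36],[1,0,0,-1.2,-8.36],[1,4,0.25,0,0],[1,4,0.25,0,0],[1,4,0.25,0,0]]]' 20; python3 -m pendant '[[[1,4,0.25,0,0],[1,4,0.25,0,0],[1,4,0.25,0,0],[1,4,0.25,0,0],[1,4,0.25,0,0],[1,4,0.2,0,0]]]'
```

```text
t: 1.0
tool_pos: [0.2843, -0.4511, 0.2783]
orientation: [-2.669, -1.657, -0.0]
force: [0.9, 0.6, -0.1]
opening: 0.0931
gripper_force: 0.0
t: 1.6
tool_pos: [0.4036, -0.242, 0.2786]
orientation: [2.668, 1.658, 0.0]
force: [0.5, -0.5, -0.4]
opening: 0.0929
gripper_force: 0.0
```

```bash
python3 -m pendant '[[[1,4,-1.8,0,0],[1,4,-1.8,0,0],[1,4,-1.8,0,0],[1,4,-1.8,0,0],[1,4,-1.8,0,0],[1,4,-1.8,0,0],[1,4,-2,0,0],[1,4,-2,0,0]]]'; python3 -m pendant '[[[1,4.2,-2,2,0],[1,0,0,4,0],[1,0,0,1,0],[1,0,0,0,0]]]'
python3 - <<'E'
from h import *
import cv2
for n in("scene","top"):
    c=robot.read_camera(n);cv2.imwrite(f"pics/{n}1.png",c["img"])
a=cv2.resize(cv2.imread("pics/scene1.png")[190:320,200:380],None,fx=4,fy=4); cv2.imwrite("pics/c2.png",a)
s=robot.read_state(); o=np.array([.48818,.18998,.042]);x=np.array([.44321,.89642,0]);y=np.array([-x[1],x[0],0]);d=s["tool_pos"]-o; print("box",d@x,d@y,d[2],np.linalg.norm(s["tool_pos"][:2]))
E
```

```text
t: 2.4
tool_pos: [0.4117, 0.1107, 0.2787]
orientation: [2.668, 1.658, 0.001]
force: [1.1, -0.3, -0.7]
opening: 0.093
gripper_force: 0.0
t: 2.8
tool_pos: [0.4112, 0.1543, 0.207]
orientation: [-2.667, -1.658, 0.007]
force: [-0.2, -0.1, 0.2]
opening: 0.0932
gripper_force: 0.0
box -0.06531403635467874 0.051243612182085924 0.1681699336860449 0.4411056543699674
```

View pics/c2.png

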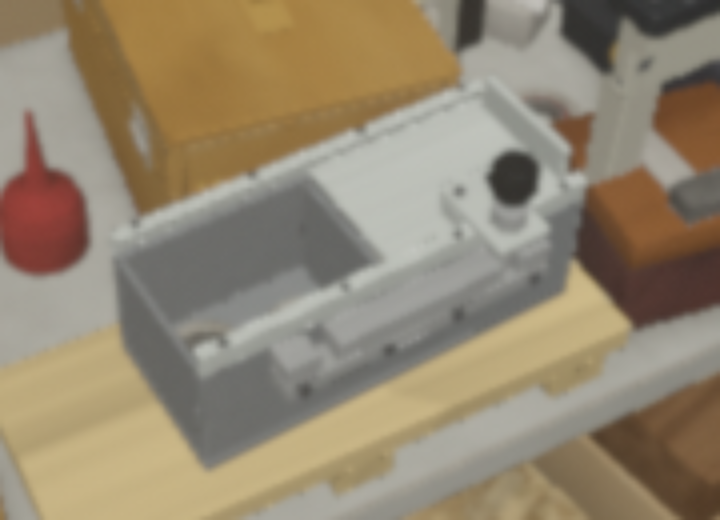

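The crop shows the knob at (515,180), still free, and what may be a finger at (615,120). I'll project the expected fingertip positions to check.

Run:
```python
from h import *
import cv2
s=robot.read_state(); print(s["t"],s["tool_pos"],s["opening"])
M=R.from_rotvec(s["orientation"]).as_matrix()
for n in("scene","top"):
    c=robot.read_camera(n);cv2.imwrite(f"pics/{n}2.png",c["img"])
    for d in(-.055,0,.055): print(n,proj(c,s["tool_pos"]+M@[0,d,0]))
```

```text
2.9 [0.41329666 0.15414301 0.21016993] 0.09336020316253289
scene [351.23862531 232.24436783]
scene [331.24904048 213.62960961]
scene [313.17749701 196.80097534]
top [227.12830669 308.77136804]
top [241.53990339 279.07893823]
top [255.78913376 249.72103422]
```

View pics/scene2.png

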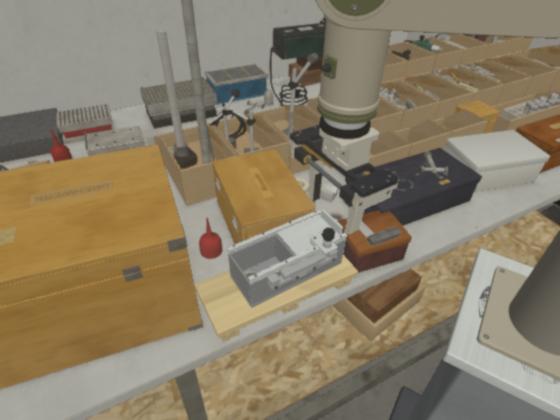

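The fingers straddle the knob as predicted, with tips near (353,235) and (316,197). Next I descend and grip.

```bash
python3 -m pendant '[[[1,0.2,0,2,0],[1,0,0,2,0],[1,0,0,1.5,0],[1,0,0,0.7,0],[1,0,0,0,0],[0.5,0,0,0,0],[0.35,0,0,0,0],[0.2,0,0,0,0]]]' 30; python3 -m pendant '[[[0.1,0,0,0,0],[0.1,0,0,0,0],[0.1,0,0,0,0],[0.1,0,0,0,0]]]'
```

```text
t: 3.8
tool_pos: [0.4142, 0.1569, 0.1478]
orientation: [2.668, 1.658, 0.002]
force: [0.3, -0.1, 0.1]
opening: 0.0735
gripper_force: 0.0
t: 4.2
tool_pos: [0.4136, 0.1567, 0.1469]
orientation: [-2.668, -1.659, 0.0]
force: [0.3, 0.6, -0.3]
opening: 0.0418
gripper_force: 0.0
```

```bash
python3 -m pendant '[[[0.1,0,0,0,0],[0.1,0,0,0,0],[0.1,0,0,0,0],[0.1,0,0,0,0]]]'
```

```text
t: 4.6
tool_pos: [0.4134, 0.1568, 0.1468]
orientation: [-2.668, -1.658, 0.001]
force: [-0.3, 0.2, 1.4]
opening: 0.023
gripper_force: 30.0
```

```bash
python3 -m pendant '[[[0.1,0,0,-0.3,0],[0.1,0,0,-0.4,0],[0.1,0,0,-0.3,0],[0.1,0,0,-0.3,0],[0.1,0,0,0,0],[0.1,0,0,0,0]]]'
```

```text
t: 5.2
tool_pos: [0.4133, 0.1567, 0.1596]
orientation: [-2.668, -1.658, 0.001]
force: [2.2, 2.1, -9.6]
opening: 0.023
gripper_force: 30.0
```

```bash
python3 -m pendant '[[[0.1,0.5,0,0,0],[0.1,1,0,0,0],[0.1,1,0,0,0],[0.1,1,0,0,0],[0.1,0,0,0,0]]]';python3 -m pendant '[[[0.1,1.5,0,0,0],[0.1,1.5,0,0,0],[0.1,1.5,0,0,0],[0.1,1,0,0,0],[0.1,0,0,0,0]]]'
```

```text
t: 5.7
tool_pos: [0.4296, 0.1897, 0.1598]
orientation: [-2.666, -1.66, -0.001]
force: [-0.3, 2.3, -8.3]
opening: 0.0226
gripper_force: 30.0
t: 6.2
tool_pos: [0.4537, 0.2387, 0.1598]
orientation: [-2.666, -1.66, -0.001]
force: [-2.2, 2.3, -8.5]
opening: 0.0231
gripper_force: 30.0
```

```bash
python3 -m pendant '[[[0.1,0.7,0,0,0],[0.1,0.4,0,0,0],[0.1,0.2,0,0,0],[0.1,0.1,0,0,0],[0.1,0,0,0,0],[0.1,0,0,0,0]]]'
```

```text
t: 6.8
tool_pos: [0.4594, 0.25, 0.1598]
orientation: [-2.668, -1.658, 0.0]
force: [-4.8, 1.5, -8.5]
opening: 0.0228
gripper_force: 30.0
```

```bash
python3 -m pendant '[[[0.1,0,0,0.3,0],[0.1,0,0,0.3,0],[0.1,0,0,0.3,0],[0.1,0,0,0.3,0],[0.1,0,0,0,0],[0.1,0,0,0,0]]]'
```

```text
t: 7.4
tool_pos: [0.4595, 0.2501, 0.1484]
orientation: [-2.668, -1.658, -0.0]
force: [-7.3, 0.8, -4.9]
opening: 0.023
gripper_force: 30.0
```

The spring pull has fallen to about 4.9 N, so the pin is in the notch. I'll release and rise.

```bash
python3 -m pendant '[[[0.1,0,0,0.1,0],[0.6,0,0,0,0],[0.6,0,0,0,0],[0.6,0,0,0,0],[0.6,0,0,0,0],[0.6,0,0,-3,0],[0.6,0,0,-4,0],[0.6,-5,0,-2,0]]]'; python3 -m pendant '[[[0,-5,2,0,0],[0,-5,3,0,0],[0,-5,0.3,0,0],[0,0,0,0,0]]]'
python3 - <<'E'
from h import *
import cv2
ims=[]
for n,(r0,r1,c0,c1) in(("scene",(190,320,210,390)),("top",(170,310,140,310))):
    c=robot.read_camera(n);cv2.imwrite(f"pics/{n}3.png",c["img"]);ims.append(cv2.resize(c["img"][r0:r1,c0:c1],(400,300),interpolation=cv2.INTER_CUBIC))
cv2.imwrite("pics/c3.png",np.hstack(ims))
E
```

```text
t: 8.2
tool_pos: [0.4415, 0.2107, 0.239]
orientation: [2.666, 1.662, 0.008]
force: [-0.1, -1.5, 1.6]
opening: 0.0559
gripper_force: 0.0
t: 8.6
tool_pos: [0.4191, 0.0579, 0.236]
orientation: [2.671, 1.65, -0.0]
force: [-0.4, -0.3, 0.8]
opening: 0.028
gripper_force: 0.0
```

View pics/c3.png

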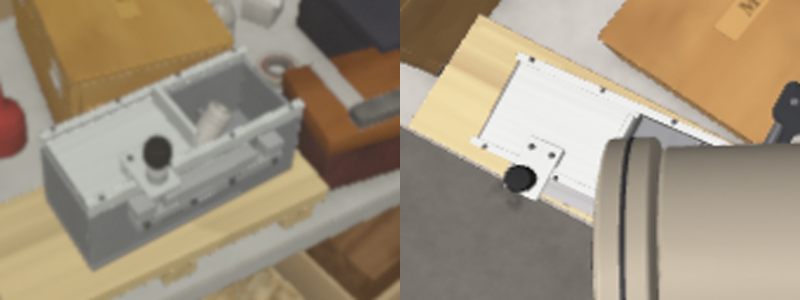

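Run:
```python
from h import *
import cv2
c=robot.read_camera("scene"); o=np.array([.48818,.18998,.042]);x=np.array([.44321,.89642,0]);y=np.array([-x[1],x[0],0])
P=lambda p:proj(c,o+x*p[0]/1e3+y*p[1]/1e3+np.array([0,0,p[2]/1e3]))
for z in(120,130): print("knob",z,P((42,53,z)))
im=cv2.resize(c["img"][200:270,270:350],None,fx=8,fy=8,interpolation=cv2.INTER_CUBIC)
f=lambda p:tuple(int(v) for v in ((P(p)-[270,200]+.5)*8-.5))
for yy,col in((-15,(0,0,255)),(0,(0,255,0)),(15,(255,0,0))):
    cv2.circle(im,f((-65.6,yy,63.6)),3,col,-1); cv2.circle(im,f((-40,yy,8)),3,col,-1)
cv2.imwrite("pics/c4.png",im)
b=c["img"].max(2)[240:275,260:300]<70; r,cc=np.nonzero(b); print("knob seen",cc.mean()+260,r.mean()+240)
s=robot.read_state();d=s["tool_pos"]-o;print("box",d@x,d@y,d[2])
```

```text
knob 120 [279.98535392 255.8502744 ]
knob 130 [280.09196751 251.91770183]
knob seen 280.2882882882883 255.7117117117117
box -0.1442554528494523 0.004281340526142918 0.19402080767088722
```

View pics/c4.png

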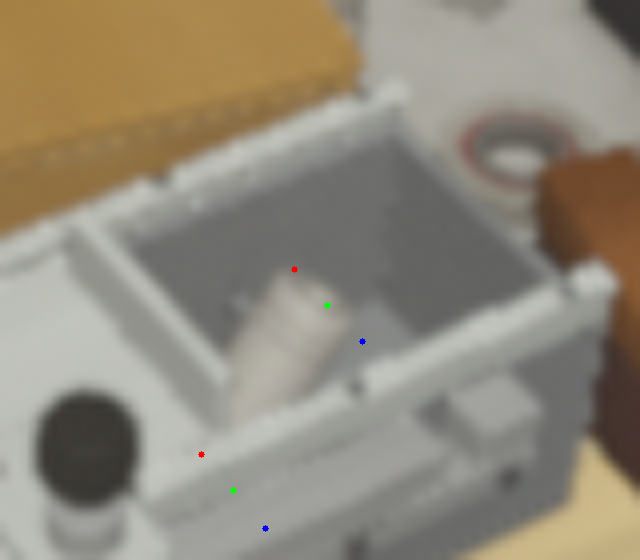

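The knob is home, seen at row 255.7 against 255.9 predicted for z 120. The gauge's top disc is at crop (313,295), which puts it at box y about -7 mm. I'll move in behind the gauge with closed fingers.

```bash
python3 -m pendant '[[[0,2.3,0.6,0,0],[0,2.3,0.5,0,0],[0,0,0,0,0],[0,0,0,0,0],[0,0,0,4,0],[0,0,0,4,0],[0,0,0,0,0],[0,0,0,0,0]]]'
python3 - <<'E'
from h import *
o=np.array([.48818,.18998,.042]);x=np.array([.44321,.89642,0]);y=np.array([-x[1],x[0],0])
s=robot.read_state();d=s["tool_pos"]-o;print("box",d@x,d@y,d[2],s["opening"])
E
```

```text
t: 9.55
tool_pos: [0.4494, 0.0989, 0.1557]
orientation: [-2.667, -1.659, 0.002]
force: [0.1, 0.3, 0.5]
opening: 0.0007
gripper_force: 0.0
box -0.09877546715538575 -0.0056212407619405935 0.11374701859369793 0.0006724124458283671
```

```bash
python3 -m pendant '[[[0,0,0.1,3,0],[0,0,0,2.6,0],[0,0,0,1,0],[0,0,0,0,0],[0,0,0,0,0]]]'; python3 -m pendant '[[[0,0.6,0,0,0],[0,0.4,0,0,0],[0,0.3,0,0,0],[0,0.3,0,0,0],[0,0.3,0,0,0],[0,0,0,0,0]]]'
python3 - <<'E'
from h import *
o=np.array([.48818,.18998,.042]);x=np.array([.44321,.89642,0]);y=np.array([-x[1],x[0],0])
s=robot.read_state();d=s["tool_pos"]-o;print("box",d@x,d@y,d[2],s["force"]@x,s["force"])
E
```

```text
t: 10.05
tool_pos: [0.4524, 0.0987, 0.0916]
orientation: [2.667, 1.658, 0.004]
force: [0.6, 0.8, 0.7]
opening: 0.0002
gripper_force: 0.0
t: 10.65
tool_pos: [0.4595, 0.1159, 0.0894]
orientation: [-2.668, -1.659, 0.0]
force: [0.0, -0.3, -0.4]
opening: 0.0005
gripper_force: 0.0
box -0.07910806576131263 -0.007117851581594658 0.047428092818065086 -0.29933393034527717 [ 0.0062667  -0.33701992 -0.44386266]
```

```bash
python3 -m pendant '[[[0,0.2,0,0,0],[0,0.2,0,0,0],[0,0.2,0,0,0],[0,0.2,0,0,0],[0,0.2,0,0,0],[0,0,0,0,0]]]'
python3 - <<'E'
from h import *
import cv2
o=np.array([.48818,.18998,.042]);x=np.array([.44321,.89642,0]);y=np.array([-x[1],x[0],0])
s=robot.read_state();d=s["tool_pos"]-o;print("box",d@x,d@y,d[2],s["force"]@x,s["force"])
c=robot.read_camera("scene");cv2.imwrite("pics/c5.png",cv2.resize(c["img"][190:270,260:350],None,fx=7,fy=7,interpolation=cv2.INTER_CUBIC))
E
```

```text
t: 11.25
tool_pos: [0.4639, 0.1247, 0.0895]
orientation: [-2.668, -1.659, -0.0]
force: [-0.1, 0.3, 1.1]
opening: 0.0005
gripper_force: 0.0
box -0.06925234432590407 -0.007183698571931564 0.047459317362167804 0.1764619720509575 [-0.142777    0.26744402  1.05281953]
```

View pics/c5.png

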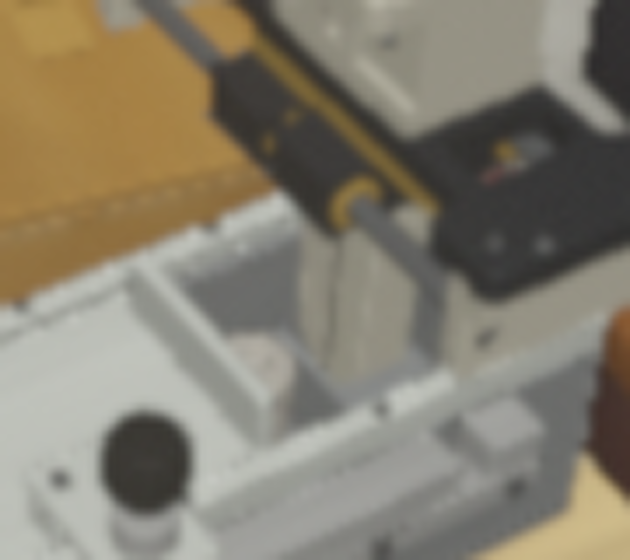

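The gauge seems to be upright already. Its top disc is near crop (260,350), with a gap to the fingers. I'll check that against the predicted upright position.

```bash
python3 -m pendant '[[[0,-0.6,0,0,0],[0,-1,0,0,0],[0,0,0,-3,0],[0,0,0,-5,0],[0,0,0,-5,0],[0,-5,0,-5,0],[0,-5,0,0,0],[0,-5,0,0,0]]]'; python3 -m pendant '[[[0,-5,0,0,0],[0,-5,0,0,0],[0,-5,0,0,0],[0,-3,0,0,0],[0,0,0,0,0]]]'
python3 - <<'E'
from h import *
import cv2
o=np.array([.48818,.18998,.042]);x=np.array([.44321,.89642,0]);y=np.array([-x[1],x[0],0])
ims=[]
for n,(r0,r1,c0,c1) in(("scene",(190,270,260,350)),("top",(200,300,200,310))):
    c=robot.read_camera(n);im=cv2.resize(c["img"][r0:r1,c0:c1],(400,356),interpolation=cv2.INTER_CUBIC)
    for xx in(-40,-28,-16):
        p=proj(c,o+x*xx/1e3-y*.007+np.array([0,0,.068])); cv2.circle(im,(int((p[0]-c0)*400/(c1-c0)),int((p[1]-r0)*356/(r1-r0))),2,(0,0,255),-1)
    ims.append(im)
cv2.imwrite("pics/c6.png",np.hstack(ims))
E
```

```text
t: 12.1
tool_pos: [0.3964, -0.0127, 0.2564]
orientation: [2.665, 1.66, 0.004]
force: [0.5, -1.9, 0.7]
opening: 0.0003
gripper_force: 0.0
t: 12.6
tool_pos: [0.315, -0.1756, 0.2547]
orientation: [2.672, 1.65, -0.001]
force: [-0.3, -0.0, -0.7]
opening: 0.0005
gripper_force: 0.0
```

View pics/c6.png

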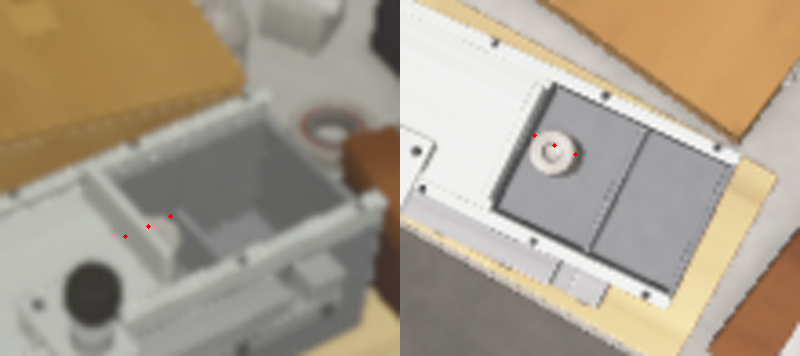

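The top view shows the gauge as a full, concentric circle at (555,153), right at the predicted upright spot and clear of the flange. In the scene view its rim stands behind the flange. The cover is latched open and the arm is clear.

```bash
python3 -c "
from plant import robot
print(robot.close_job())"
```

```text
the job is handed in; nothing more can be done
None
```

The cover is latched open with the plunger home in the open notch, the plug gauge stands upright and free on the compartment floor, and the job was handed in at about 13 s of the 51 s allowed.

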